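Flip the kraft order's sign to green

TASK

The kraft carton is packed. Two signs on the bench each have a carton lying close beside them on the right: take the sign of the brown kraft carton and spin its board half a turn on its post, so that the green face with the ring looks squarely to the front of its stand (the side with the brass strip) instead of the red one. Leave the other sign as it is, and do not shove or tip the kraft carton.

Things in the scene. Friction and masses are not known exactly. Their poses are not given: they have to be found in the camera images.
- kraft_sign: Stand of the sign to turn, fixed to the bench: wooden block 70 (x) x 100 (y) x 20 high, brass strip on its front. Origin: centre of its underside. x points to the rear (the front looks along -x, roughly to the robot), y to the left seen from the front, z up. A thin post on its centre carries the board. A second, identical sign stands 200 to 350 away. Tall machines behind left: come from the front.
- kraft_panel (a joint): Board turning on the post through its middle: 110 wide, 8 thick, 72 to 157 above the bench, plus a 7 thick pin 5 high on top. Faces: red with white bar, green with white ring. Rad, counter-clockwise from above; 0: along stand y, red to front (starts within 0.3); 3.14 or -3.14: green squarely to front, either is right. Stops at +-3.7. About 1 N near an end turns it; it stays where left.
- kraft_box: Closed brown kraft carton, 69 (own x) x 133 (own y) x 60 high, loose, lying beside the stand of the sign to turn, on its right as seen from the front, its length front to rear. Origin: centre of its underside, 92 to 105 from the post. It is lower than the board's lower edge. A white carton, 73 x 108 x 52 high, lies in the same way beside the other sign.
- white_edge (a point): Point on the board of the other sign (the white carton's), to be left alone: middle of the board's end that is on the left as seen from the front, 55 from its post and 114 above the bench.

How it is judged (in metres and radians):
At the end, for the whole second after the job is handed in: The board of the kraft carton's sign is at rest with its green face to the front, within 12 degrees of square to its stand; the end of the other sign's board is within 15 mm of where it was; the kraft carton stands upright within 30 mm of where it was ((value of joint kraft_panel between 2.93 and 3.35 rad or value of joint kraft_panel between -3.35 and -2.93 rad) and velocity of joint kraft_panel between -0.05 and 0.05 rad/s and distance of white_edge from where it was at the start of the episode below 0.015 m and distance of kraft_box from where it was at the start of the episode below 0.03 m and angle between kraft_box's own z axis and vertical below 0.2 rad); the robot touches nothing.
It fails at once if the other sign's board is turned by more than 20 mm at its end (distance of white_edge from where it was at the start of the episode above 0.02 m).
It fails at once if the kraft carton is tipped or shoved by more than 40 mm (angle between kraft_box's own z axis and vertical above 0.5 rad or distance of kraft_box from where it was at the start of the episode above 0.04 m).
It also fails if it takes over 32 s, if anything falls off the work surface, if the arm or the gripper's body presses on something with over 40 N, if the wrist force passes 120 N, or if a joint passes its speed limit or range.

ROBOT

A 6-joint arm with a two-finger parallel gripper is mounted at the origin on a cart in front of the work surface, level with it; the furniture and walls round the work are solid. World frame = base frame: x ahead of the robot, y to its left, z up, the work surface at z = 0. Lengths are in mm, angles in rad, forces in N, time in s.
With the tool pointing down it reaches from about 350 to 775 mm from the base axis. Payload 7.3 kg.
Tool frame: the origin (TCP) lies between the finger pads; the fingertips stand 8 mm ahead of it and the grasp point (between the pads) lies 11 mm behind it; y points along the fingers, z is the direction in which the jaws open and shut, and the axes are right-handed (so a half turn about y gives the same grasp; the last joint's range is limited). The gripper opens to 92 mm and grips with 3 to 60 N. Pads are 19 mm wide; open, the fingers measure 130 mm over their backs; the gripper's body (75 mm by 190 mm) begins 47 mm behind the grasp point.
Start: joints at [-1.259, 0.342, 1.524, -0, 1.275, -0.146], TCP at [232.061, -470.948, 234.741] pointing down, gripper open.
Joint ranges: [-2.53, 2.53], [-0.77, 2.02], [0.04, 2.7], [-1, 4.14], [0.28, 2.66], [-3.11, 3.11]. Speed limits (rad/s): [2.57, 2.57, 3.14, 3.14, 3.14, 3.14].

INTERFACE

Orientations are given as [roll, pitch, yaw] about the fixed x, y, z axes, in that order (R = Rz(yaw) Ry(pitch) Rx(roll)).
In Python, from plant import bot, vision, job gives the robot as it stands. The module is installed in compiled form; this text tells all that it offers.
- The arm moves only by the tool arm_command, never from a script. Its argument "deltas" is a list of rows, each a list of 4 numbers: the shift along the tool's x, y, z in m, then the turn about the tool's y in degrees. In form: [[x, y, z, twist], ...]. A call has 1 to 5 rows; each row shifts and turns the commanded pose from where the row before left it, along the tool's axes as they then stand; what a row does not reach is not made up. A row lasts 1/10 s, in which the tool goes at most 50 mm and 8.59 degrees, less where a joint would pass 70% of its speed; a pose out of reach is approached as far as the arm can. A call is refused whole if a number of a shift passes 0.05 or a number of a turn 8.59, either way. A call with a gripper value outside its range is refused whole. "claw" is the closure in counts, from 0 (fully open) to 255 (shut), set as the call begins (left out, the last holds). The fingers move at their own pace and stop on an object; the grip force is fixed at half the most. Time passes only in rows, so rows that do not move let the fingers close. It gives the time, the measured TCP pose, the force and the opening at its end, in the units of the state.
- bot.get_obs(): the state, without advancing time (a new reading comes with each control period).
- vision.capture(name): name is "side" or "top" or "wrist"; returns a dict with "img" (420x560x3 uint8, red, green, blue), "camera_matrix" (3x3 intrinsics, pixels), "world_to_cam" (4x4, takes a point from world to camera coordinates); the wrist camera has in their place "mount" (4x4, takes a point from camera to tool coordinates, whose origin is the TCP and whose axes are the tool frame's). Camera axes: x right, y down, z forward; pixel columns grow to the right and rows downward; lengths in mm; the calibration is good to about 2 mm. A picture is of the moment at which its call begins: read the wrist's pose just before it. There is no depth.
- job.close_job(): hands the job in, once; it reports no verdict.
Trained networks look in a picture, given as the dict that the camera call returned (one of the last four; its "shot" number tells which), for a name from the list of things; names that differ only in an ending like _2 or _b are one class to them, and where a whole thing is asked for, a point or a joint stands for the part that bears it (a point fixed in the world has none). Each returns a list of dicts, best first, with "confidence" (0 to 1); they miss things now and then, are a little off and sometimes report something else, mostly with a low value. They report only what shows in the picture. A call takes as long as a camera call.
- vision.find_in(picture, name): "xyz" ([x, y, z] in mm, in the coordinates of the camera as it stood for that picture, good to about 4 mm: the middle of the surface that is visible of it).
- vision.regions_of(picture, name): "mask" (420x560 bool, what is visible of it).
The state is a dict: "time": time; "joint_positions": joint angles; "dq": joint speeds; "tau": joint torques, N m; "tool_pos": TCP position; "tcp_rot": TCP orientation; "contact_force": force on the tool from outside, world axes, zero at the start; "moment": the same for the moment, N m; "grip_width": finger opening in mm.
Only numpy, scipy, OpenCV 4.12 (cv2) and the standard library are available. Lean on these libraries where they do the work, as an engineer would, in place of code of your own. Each camera call takes 0.05 s, during which the arm holds its last target. There are 200 camera calls.

## Working session

There is one attempt and no reset: what is moved stays moved. The work goes in short steps, Python scripts to look and compute and a tool call to move; the robot and the scene stay as the last step left them, time stands still between calls to the robot, and variables do not carry over. Pictures are saved under pics/ and viewed, about 8 in all and at most 12, crops included, and the job is handed in when it is done.

Besides the shell and the picture viewer there is one more tool, called after ">>>" in YAML: its name, and indented under it one key for each argument. arm_command: Moves the arm, as the interface text tells. Its arguments: {"type":"object","properties":{"deltas":{"type":"array","items":{"type":"array","items":{"type":"number"}}},"claw":{"type":"number"}},"required":["deltas"]}

```bash
mkdir -p pics; cat > h.py <<'E'
import numpy as np, cv2
from plant import bot, vision, job
def world(p,c):
    T=np.linalg.inv(p["world_to_cam"]); return (T@np.r_[c,1])[:3]
def onz(p,u,v,z):
    T=np.linalg.inv(p["world_to_cam"]); d=T[:3,:3]@np.linalg.inv(p["camera_matrix"])@[u,v,1]
    return T[:3,3]+d*(z-T[2,3])/d[2]
def save(p,n): cv2.imwrite(f"pics/{n}.png",p["img"][:,:,::-1])
E
python3 - <<'E'
from h import *
for n in("top","side"):
    p=vision.capture(n); save(p,n+"0")
    for t in("kraft_sign","kraft_panel","kraft_box","white_edge"):
        for r in vision.find_in(p,t)[:3]:
            w=world(p,r["xyz"]); c=p["camera_matrix"]@r["xyz"]
            print(n,t,round(r["confidence"],2),w.round(),(c[:2]/c[2]).round())
    print(np.linalg.inv(p["world_to_cam"])[:3,3].round())
o=bot.get_obs();print(o)
E
```

```text
top kraft_sign 0.76 [450. -74.  18.] [206. 231.]
top kraft_panel 0.74 [453. -70. 141.] [191. 220.]
top kraft_box 0.74 [ 472. -164.   57.] [247. 217.]
top white_edge 0.63 [ 459. -334.  144.] [337. 216.]
[ 334. -251.  946.]
side kraft_sign 0.62 [453. -45.  26.] [275. 277.]
side kraft_box 0.92 [ 482. -135.   57.] [267. 236.]
side white_edge 0.6 [ 466. -335.  120.] [286. 168.]
[360. 507. 527.]
{'time': 0.5, 'joint_positions': array([-1.25903155e+00,  3.42003327e-01,  1.52409660e+00,  8.18883599e-06,
        1.27539047e+00, -1.45986479e-01]), 'dq': array([ 8.60357524e-04, -2.31286583e-04,  6.60243914e-05, -1.48976993e-03,
        1.12796875e-03, -1.91090497e-03]), 'tau': array([-1.21804191e-03, -4.30816162e+01, -2.44312173e+01,  7.17430632e-02,
        4.88910195e-02, -2.71256050e-05]), 'tool_pos': array([ 232.04999246, -470.95864838,  234.73996923]), 'tcp_rot': array([-1.57069402e+00, -7.12424677e-06, -2.68384378e+00]), 'contact_force': array([-0.24661124,  0.07391495, -0.34111678]), 'moment': array([-0.02297758, -0.03048082,  0.03927147]), 'grip_width': 91.30565578134023}
```

View pics/top0.png

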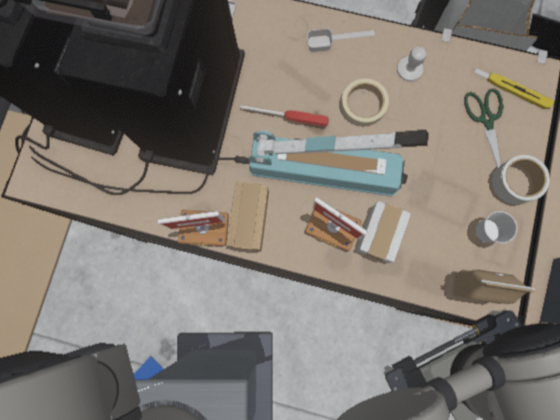

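View pics/side0.png

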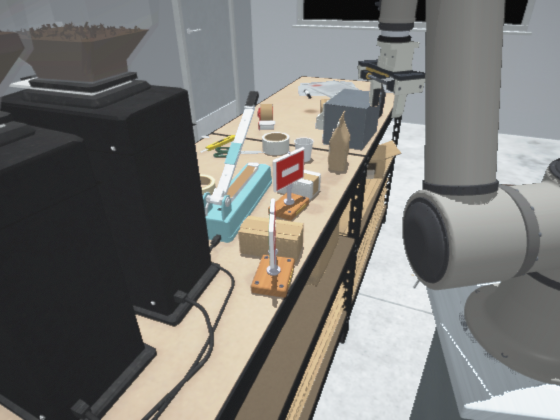

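The top view shows the kraft sign at (203,230) with its carton at (247,217). The white sign is at (335,225), and the machine's near corner is around (210,172). I plan to straddle the board's top at the post, grip it, and twist half a turn. First I'll measure the stand yaw, board line and machine clearance.

```bash
python3 - <<'E'
from h import *
p=vision.capture("top")
q=None
def rect(m):
    m=m.astype(np.uint8); n,l,s,_=cv2.connectedComponentsWithStats(m)
    c,_=cv2.findContours(m,0,2); c=max(c,key=cv2.contourArea); return cv2.minAreaRect(c)
for t,z in(("kraft_sign",20),("kraft_panel",157),("kraft_box",60)):
    for r in vision.regions_of(p,t)[:2]:
        b=cv2.boxPoints(rect(r["mask"]))
        W=np.array([onz(p,u,v,z)[:2] for u,v in b])
        e=W[1]-W[0],W[2]-W[1]
        print(t,round(r["confidence"],2),b.round().tolist(),W.round().tolist(),W.mean(0).round(1),[(round(float(np.hypot(*k))),round(float(np.degrees(np.arctan2(k[1],k[0]))),1)) for k in e])
for u,v in((210,172),(146,158),(243,50)): print(u,v,onz(p,u,v,0).round())
c=p["img"][140:270,120:300]; cv2.imwrite("pics/crop.png",cv2.resize(c[:,:,::-1],None,fx=4.4,fy=4.4,interpolation=cv2.INTER_CUBIC))
E
```

```text
kraft_sign 0.79 [[157.0, 243.0], [159.0, 208.0], [228.0, 211.0], [227.0, 246.0]] [[425.0, 26.0], [498.0, 26.0], [490.0, -121.0], [418.0, -119.0]] [457.6 -47.2] [(72, -0.0), (147, -93.0)]
kraft_panel 0.82 [[157.0, 217.0], [223.0, 209.0], [225.0, 224.0], [159.0, 232.0]] [[457.0, -14.0], [471.0, -130.0], [444.0, -134.0], [431.0, -19.0]] [450.7 -74.3] [(117, -83.2), (27, -171.9)]
kraft_box 0.82 [[226.0, 247.0], [235.0, 180.0], [270.0, 184.0], [261.0, 251.0]] [[413.0, -123.0], [548.0, -139.0], [537.0, -209.0], [403.0, -192.0]] [ 475.3 -165.8] [(136, -6.6), (71, -98.2)]
210 172 [580. -77.   0.]
146 158 [612.  64.   0.]
243 50 [ 864. -145.    0.]
```

View pics/crop.png

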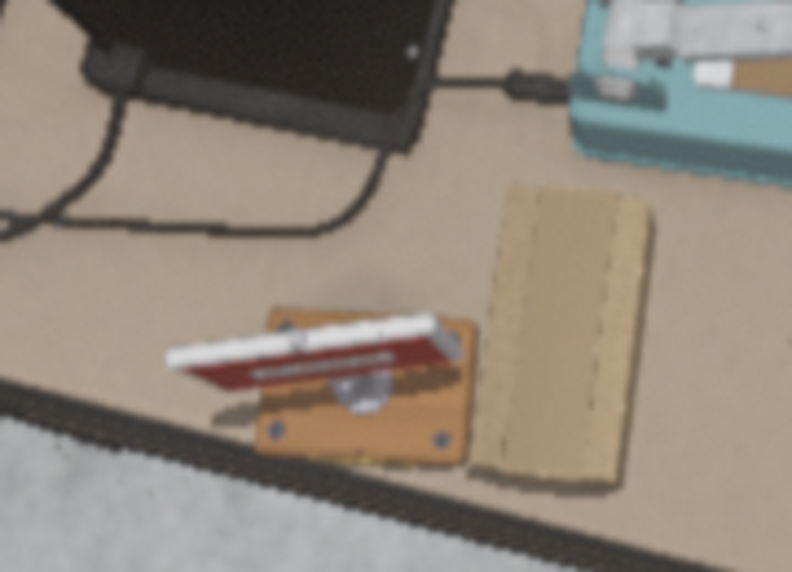

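The crop shows the stand's top corners at about (270,308), (475,325), (465,460) and (255,450). The white top edge of the board runs from (169,358) to (437,323), with the pin at (298,338) and the machine corner at (408,150).

```bash
python3 - <<'E'
from h import *
p=vision.capture("top")
f=lambda u,v,z: onz(p,120+(u+.5)/4.4-.5,140+(v+.5)/4.4-.5,z)
S=np.array([f(u,v,20) for u,v in((270,308),(475,325),(465,460),(255,450))])
print("stand",S[:,:2].round().tolist(),S.mean(0).round(1))
d=S[0]+S[3]-S[1]-S[2];print("stand yaw from y axis",np.degrees(np.arctan2(-d[0],d[1])), np.linalg.norm(d)/2)
d=S[0]+S[1]-S[3]-S[2];print("yaw from x axis",np.degrees(np.arctan2(d[1],d[0])), np.linalg.norm(d)/2)
a,b,c=f(169,358,157),f(437,323,157),f(298,338,160)
d=a-b;print("board",a.round(),b.round(),((a+b)/2).round(1),"pin",c.round(1),"len",np.linalg.norm(d),"yaw",np.degrees(np.arctan2(-d[0],d[1])))
print("machine base corner",f(408,150,0).round())
E
```

```text
stand [[494.0, -22.0], [485.0, -119.0], [422.0, -116.0], [427.0, -17.0]] [457.  -68.5  20. ]
stand yaw from y axis -4.071368344441583 98.45608292968126
yaw from x axis -3.5648946084254005 65.78181633338545
board [450. -15. 157.] [ 464. -123.  157.] [457.2 -69.4 157. ] pin [457.7 -68.1 160. ] len 108.85721051282816 yaw 7.170220883045959
machine base corner [576. -82.   0.]
```

Post is at about (457,−69), and the board yaw of 7.2° against a stand yaw of −3.8° gives a panel angle near 0.19 rad. The machine corner is 119 mm from the post and the gripper's sweep is about 102 mm, so it clears. I'll pre-twist here by +109°, so the turn can then run counter-clockwise by 169° well inside the last joint's range.

>>> arm_command:
  deltas:
    - [0,0,0,8.5]
    - [0,0,0,8.5]
    - [0,0,0,8.5]
    - [0,0,0,8.5]
    - [0,0,0,8.5]

```text
time: 1.25
tool_pos: [232.1, -470.9, 234.7]
tcp_rot: [-1.571, 0.0, 2.852]
contact_force: [0.3, -0.3, -0.7]
grip_width: 91.5
```

>>> arm_command:
  deltas:
    - [0,0,0,8.5]
    - [0,0,0,8.5]
    - [0,0,0,8.5]
    - [0,0,0,8.5]
    - [0,0,0,8.5]

```text
time: 1.75
tool_pos: [232.1, -470.9, 234.7]
tcp_rot: [-1.571, 0.0, 2.11]
contact_force: [0.0, -0.7, 0.0]
grip_width: 92.0
```

>>> arm_command:
  deltas:
    - [0,0,0,8.5]
    - [0,0,0,8.5]
    - [0,0,0,7]
    - [0,0,0,0]

```text
time: 2.15
tool_pos: [232.0, -471.0, 234.8]
tcp_rot: [-1.571, 0.0, 1.696]
contact_force: [0.1, -0.0, -0.1]
grip_width: 92.1
```

```bash
cat > to.py <<'E'
from h import *
from scipy.spatial.transform import Rotation as R
import sys
o=bot.get_obs(); t=np.array([float(a) for a in sys.argv[1:4]])
M=R.from_euler("xyz",o["tcp_rot"]).as_matrix()
print(o["time"],"pos",o["tool_pos"].round(1),"j",o["joint_positions"].round(2),"z-angle",np.degrees(np.arctan2(M[1,2],M[0,2])).round(1),"F",o["contact_force"].round(1),"w",round(o["grip_width"],1))
print("delta tool mm",(M.T@(t-o["tool_pos"])).round(1))
E
python3 to.py 457 -69 235
```

```text
2.15 pos [ 232.  -471.   234.8] j [-1.26  0.34  1.52  0.    1.28  1.76] z-angle -172.8 F [ 0.1 -0.  -0.1] w 92.1
delta tool mm [ 3.707e+02 -3.000e-01 -2.734e+02]
```

>>> arm_command:
  deltas:
    - [0.031,0,-0.0228,0]
    - [0.031,0,-0.0228,0]
    - [0.031,0,-0.0228,0]
    - [0.031,0,-0.0228,0]
    - [0.031,0,-0.0228,0]

```text
time: 2.65
tool_pos: [326.2, -301.5, 234.9]
tcp_rot: [-1.571, 0.0, 1.701]
contact_force: [1.3, -0.4, 1.4]
grip_width: 92.0
```

>>> arm_command:
  deltas:
    - [0.031,0,-0.0228,0]
    - [0.031,0,-0.0228,0]
    - [0.031,0,-0.0228,0]
    - [0.031,0,-0.0228,0]
    - [0.031,0,-0.0228,0]

```text
time: 3.15
tool_pos: [419.8, -133.2, 234.9]
tcp_rot: [-1.571, 0.0, 1.701]
contact_force: [-0.2, -0.2, -0.3]
grip_width: 91.7
```

>>> arm_command:
  deltas:
    - [0.031,0,-0.0228,0]
    - [0.03,0,-0.0226,0]
    - [0,0,0,0]

```text
time: 3.45
tool_pos: [458.0, -65.2, 234.8]
tcp_rot: [-1.572, -0.001, 1.705]
contact_force: [-0.4, -0.6, 0.4]
grip_width: 91.7
```

```bash
python3 to.py 457 -69 134; python3 - <<'E'
from h import *
from scipy.spatial.transform import Rotation as R
o=bot.get_obs(); p=vision.capture("wrist"); 
T=np.eye(4);T[:3,:3]=R.from_euler("xyz",o["tcp_rot"]).as_matrix();T[:3,3]=o["tool_pos"]
C=T@p["mount"]; p["world_to_cam"]=np.linalg.inv(C)
save(p,"w1"); np.savez("w1.npz",K=p["camera_matrix"],C=p["world_to_cam"])
for t in("kraft_panel","kraft_sign","kraft_box"):
    for r in vision.find_in(p,t)[:2]: print(t,r["confidence"],world(p,r["xyz"]).round())
h=p["world_to_cam"]@[457,-69,160,1];h=p["camera_matrix"]@h[:3];print(h[:2]/h[2])
E
```

```text
3.45 pos [458.  -65.2 234.8] j [-0.31  0.23  1.69  0.    1.23  2.7 ] z-angle -172.3 F [-0.4 -0.6  0.4] w 91.7
delta tool mm [ -3.7 100.8   1.6]
kraft_panel 0.63 [459. -77. 156.]
kraft_sign 0.67 [459. -74.  15.]
[286.94966593 219.92086632]
```

View pics/w1.png

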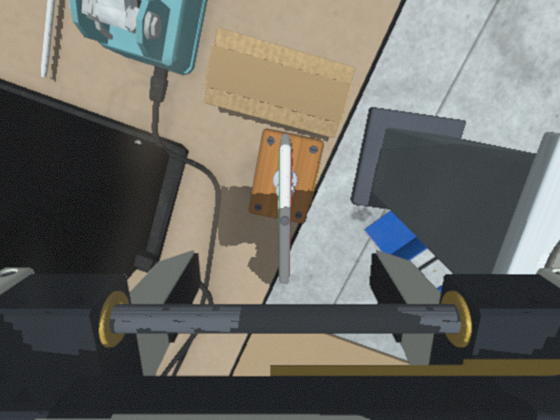

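The wrist view shows the board edge-on at u≈285, running from (286,137) to (284,282), with the pin at (285,218). The predicted pin position was (287,220), so the estimate holds to about 1 mm. The jaws are aligned with the board, so I'll descend and grip.

>>> arm_command:
  deltas:
    - [-0.004,0.02,0.0015,0]
    - [0,0.02,0,0]
    - [0,0.02,0,0]
    - [0,0.02,0,0]
    - [0,0.02,0,0]
  claw: 0

```text
time: 4.15
tool_pos: [455.1, -74.1, 134.1]
tcp_rot: [-1.571, 0.0, 1.696]
contact_force: [0.3, 0.3, -0.1]
grip_width: 91.7
```

>>> arm_command:
  deltas:
    - [0,0,0,0]
    - [0,0,0,0]
    - [0,0,0,0]
    - [0,0,0,0]
    - [0,0,0,0]
  claw: 255

```text
time: 4.65
tool_pos: [456.0, -72.8, 135.5]
tcp_rot: [-1.572, 0.001, 1.697]
contact_force: [1.0, -0.2, -0.8]
grip_width: 56.3
```

>>> arm_command:
  deltas:
    - [0,0,0,0]
    - [0,0,0,0]
    - [0,0,0,0]
    - [0,0,0,0]

```text
time: 5.05
tool_pos: [455.6, -72.6, 134.7]
tcp_rot: [-1.571, 0.0, 1.697]
contact_force: [-0.2, 0.1, 0.7]
grip_width: 24.3
```

```bash
python3 to.py 457 -69 134
```

```text
5.05 pos [455.6 -72.6 134.7] j [-0.32  0.34  1.84 -0.    0.96  2.69] z-angle -172.8 F [-0.2  0.1  0.7] w 24.3
delta tool mm [ 3.4  0.7 -1.8]
```

>>> arm_command:
  deltas:
    - [0.0035,0,-0.0015,0]
    - [0,0,0,0]
    - [0,0,0,0]
    - [0,0,0,0]
    - [0,0,0,0]

```text
time: 5.55
tool_pos: [458.6, -68.3, 134.8]
tcp_rot: [-1.575, -0.0, 1.697]
contact_force: [8.8, 3.9, -5.2]
grip_width: 7.9
```

>>> arm_command:
  deltas:
    - [0,0,0,0]
    - [0,0,0,0]

```text
time: 5.75
tool_pos: [458.6, -68.4, 134.8]
tcp_rot: [-1.575, -0.0, 1.697]
contact_force: [7.6, 4.4, -4.8]
grip_width: 7.8
```

```bash
python3 to.py 457 -69 134
```

```text
5.75 pos [458.6 -68.4 134.8] j [-0.31  0.34  1.83  0.    0.96  2.7 ] z-angle -172.8 F [ 7.6  4.4 -4.8] w 7.8
delta tool mm [-0.4  0.8  1.7]
```

The grip is on the board, 7.8 mm wide with under 9 N. I'll centre it by 1.5 mm and start the turn.

>>> arm_command:
  deltas:
    - [0,0,-0.0015,-4]
    - [0,0,0,-6]
    - [0,0,0,-8]
    - [0,0,0,-8]
    - [0,0,0,-8]

```text
time: 6.25
tool_pos: [458.7, -68.3, 134.8]
tcp_rot: [-1.572, 0.0, 2.296]
contact_force: [2.9, 1.5, -1.0]
grip_width: 8.0
```

```bash
python3 to.py 458.5 -68.5 134.8
```

```text
6.25 pos [458.7 -68.3 134.8] j [-0.31  0.35  1.83  0.    0.96  2.1 ] z-angle -138.4 F [ 2.9  1.5 -1. ] w 8.0
delta tool mm [-0.  -0.   0.2]
```

Forces are small. 34° of 169° is done, so I'll go on.

>>> arm_command:
  deltas:
    - [0,0,0,-8]
    - [0,0,0,-8]
    - [0,0,0,-8]
    - [0,0,0,-8]
    - [0,0,0,-8]

```text
time: 6.75
tool_pos: [458.6, -68.4, 134.8]
tcp_rot: [-1.571, 0.001, 2.994]
contact_force: [2.0, 1.5, -0.4]
grip_width: 7.7
```

>>> arm_command:
  deltas:
    - [0,0,0,-8]
    - [0,0,0,-8]
    - [0,0,0,-8]
    - [0,0,0,-8]
    - [0,0,0,-8]

```text
time: 7.25
tool_pos: [458.7, -68.4, 134.7]
tcp_rot: [-1.57, 0.001, -2.591]
contact_force: [2.2, 1.9, -0.7]
grip_width: 7.8
```

>>> arm_command:
  deltas:
    - [0,0,0,-8]
    - [0,0,0,-8]
    - [0,0,0,-8]
    - [0,0,0,-8]
    - [0,0,0,-8]

```text
time: 7.75
tool_pos: [458.7, -68.4, 134.7]
tcp_rot: [-1.57, 0.001, -1.893]
contact_force: [3.2, 0.8, -0.9]
grip_width: 7.4
```

>>> arm_command:
  deltas:
    - [0,0,0,-8]
    - [0,0,0,-7]
    - [0,0,0,0]
    - [0,0,0,0]

```text
time: 8.15
tool_pos: [458.7, -68.5, 134.8]
tcp_rot: [-1.57, 0.0, -1.64]
contact_force: [3.2, 2.8, -2.2]
grip_width: 7.7
```

```bash
python3 to.py 458.5 -68.5 134.8
```

```text
8.15 pos [458.7 -68.5 134.8] j [-0.31  0.35  1.83  0.    0.96 -0.25] z-angle -4.0 F [ 3.2  2.8 -2.2] w 7.7
delta tool mm [ 0.1 -0.  -0.2]
```

The turn ended at −4.0° against a stand yaw of −3.8°. I'll open and retreat straight up.

>>> arm_command:
  deltas:
    - [0,0,0,0]
    - [0,0,0,0]
    - [0,0,0,0]
    - [0,0,0,0]
    - [0,0,0,0]
  claw: 0

```text
time: 8.65
tool_pos: [458.0, -68.9, 134.7]
tcp_rot: [-1.571, -0.0, -1.637]
contact_force: [-0.1, 1.0, 0.3]
grip_width: 43.2
```

>>> arm_command:
  deltas:
    - [0,0,0,0]
    - [0,0,0,0]
    - [0,0,0,0]
    - [0,0,0,0]
    - [0,0,0,0]

```text
time: 9.15
tool_pos: [458.2, -68.8, 134.7]
tcp_rot: [-1.571, -0.0, -1.637]
contact_force: [-0.4, -0.3, -0.3]
grip_width: 82.9
```

>>> arm_command:
  deltas:
    - [0,-0.02,0,0]
    - [0,-0.02,0,0]
    - [0,-0.02,0,0]
    - [0,-0.03,0,0]
    - [0,-0.03,0,0]

```text
time: 9.65
tool_pos: [457.8, -68.7, 255.6]
tcp_rot: [-1.572, 0.0, -1.637]
contact_force: [1.3, 1.0, -0.4]
grip_width: 91.6
```

>>> arm_command:
  deltas:
    - [-0.04,0,-0.02,0]
    - [-0.04,0,-0.02,0]
    - [-0.04,0,-0.02,0]
    - [-0.04,0,-0.02,0]
    - [-0.04,0,-0.02,0]

```text
time: 10.15
tool_pos: [370.5, 138.7, 254.9]
tcp_rot: [-1.57, 0.0, -1.637]
contact_force: [1.2, 2.1, -0.4]
grip_width: 91.7
```

>>> arm_command:
  deltas:
    - [-0.04,0,-0.02,0]
    - [-0.04,0,-0.02,0]
    - [0,0,0,0]
    - [0,0,0,0]

```text
time: 10.55
tool_pos: [336.3, 220.5, 254.7]
tcp_rot: [-1.571, -0.0, -1.633]
contact_force: [0.5, -0.7, -0.2]
grip_width: 91.4
```

```bash
python3 to.py 400 -300 200; python3 - <<'E'
from h import *
p=vision.capture("top"); s=vision.capture("side")
a=cv2.resize(p["img"][140:270,120:300],None,fx=4.4,fy=4.4,interpolation=2)[:572,:792]
save({"img":a},"t2"); save(s,"s2")
for t in("kraft_box","white_edge","kraft_panel"):
    for r in vision.find_in(p,t)[:1]: print(t,r["confidence"],world(p,r["xyz"]).round())
E
```

```text
10.55 pos [336.3 220.5 254.7] j [ 0.39  0.1   1.79 -0.    1.26  0.45] z-angle -3.6 F [ 0.5 -0.7 -0.2] w 91.4
delta tool mm [515.5  54.9  96.1]
kraft_box 0.92 [ 471. -162.   56.]
white_edge 0.96 [ 457. -338.  146.]
kraft_panel 0.8 [456. -73. 148.]
```

View pics/t2.png

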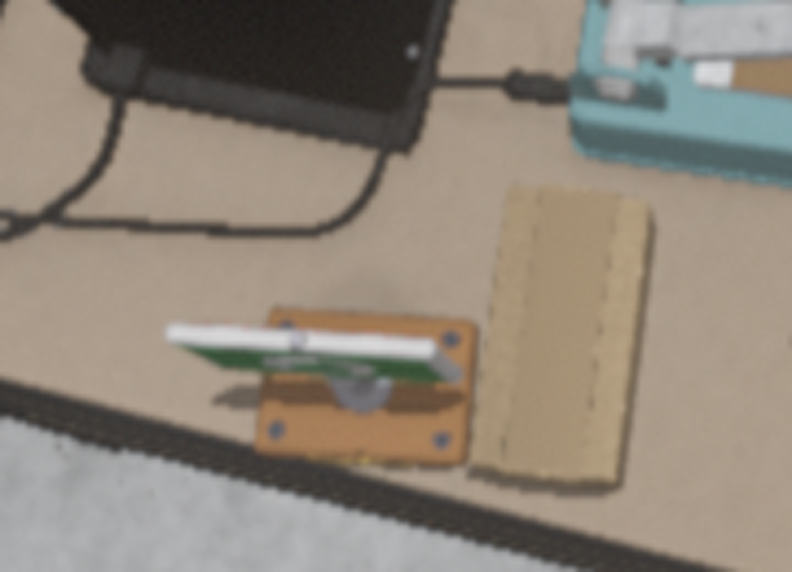

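View pics/s2.png

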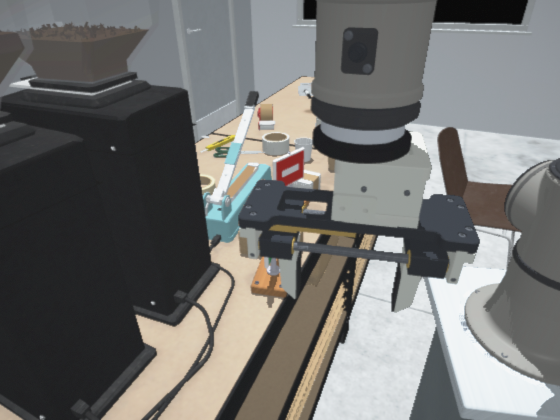

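The top crop shows the green face to the front. The board's top edge, (168,332) to (435,349), is parallel to the stand's rear edge within about 1°, and the carton is where it was. The side view shows the gripper hanging free.

```bash
python3 -c "
from h import *
print(job.close_job())"
```

```text
the job is handed in; nothing more can be done
None
```

The kraft carton's sign now shows its green ring face squarely to the front, and I have handed the job in. I gripped the board at the top over its post, turned it about 169° counter-clockwise, let go and backed away to clear air. The robot's clock read about 10.6 s of the 32 s allowed.

Last checks:
- **Board:** its top edge is parallel to the stand within about 1°. The limit is 12°.
- **Kraft carton:** the network placed it within about 2 mm of where it started. It looks unmoved in the top picture.
- **Other sign:** I did not go near it. Its board's network position differed by about 5 mm between looks, which is about the detector's error.
- **Forces:** the highest reading was about 11 N, briefly, as the jaws closed slightly off-centre.

No checks failed or disagreed.

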